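# Roll the float ball along the fence into the welding nest

### The job

Bring the loose copper float ball against the steel fence before it passes the yellow mark, then push it along the fence, keeping it against the fence and on the ground all the way, over the low ramp and under the blue hood. Press it home firmly but gently onto the friction buffer inside it (between 11 and 19 N on the buffer, for a moment) and leave it resting against the buffer, without disturbing the other things on the table.

Things in the scene. Friction and masses are not known exactly. Their poses are not given: they have to be found in the camera images.
- ball: Hollow copper float ball, 100 mm in diameter with a flush brass-coloured seam, 0.2 to 0.42 kg, too wide to be gripped; origin at its centre (its axes turn as it rolls). It starts at rest on the table, on the open side of the fence before the yellow mark, 20 to 60 mm clear of the fence; smooth (friction about 0.3) and rolls very easily.
- fixture: The whole welding fixture, fixed to the table, placed and turned differently each time. Origin on the table surface in the fence's front face. x = the way the ball must travel, y = away from the fence face to the open side where the ball lies, z up. The fence face is the plane y = 0, from x = -80 to 430 mm. All other offsets along the fixture are in these axes.
- fence: Steel angle fence, 70 mm high, 8 mm thick, its foot with three bolts lying behind it (y from -58 to 0 mm); part of the fixture, same origin and axes. The ball must not be pressed on it with more than 20 N.
- mark (a point): Middle of the 10 mm wide yellow mark on the table that crosses the lane at x = 150 mm (y = 50 mm); same axes as the fixture. Before it the ball may lie away from the fence; beyond it the ball's centre must stay within 62 mm of the fence face.
- crest (a point): Point on the crest of the dark steel ramp (x = 250, y = 50 mm, 11 mm above the table); same axes as the fixture. The ramp, 116 mm wide from the fence outward, starts flush with the table 75 mm before the crest. Beyond the crest its floor falls gently (0.06 rad) along x, so that the ball rolls on by itself to the buffer.
- hood (a point): Middle of the open mouth of the blue sheet hood, on the table plane (x = 315, y = 50 mm); same axes as the fixture. The hood runs 117 mm on along x from here: roof top 117 mm high, underside 113 mm, outer cheek's inner face at y = 114 mm, closed at the far end.
- stop: Stop unit inside the hood, out of sight from above; same axes as the fixture, origin at x = 350, y = 50 mm, 55 mm high. It carries the buffer, an orange 32 mm disc facing the incoming ball on the lane's centre line. The disc's face lies anywhere from 18 mm before to 18 mm beyond this origin along x: it is set differently each time and is not measured, only felt.
- buffer_line (a point): Same point as the stop's origin; how the buffer behaves: it gives way under about 8 N, then stiffens by 1 N per mm pushed in (travel 30 mm), and stays where left if pushed in less than 8 mm. Home = pressed by the ball with more than 11 N for 0.2 s; above 19 N it is damaged. Friction of the ball takes up to some 3 N of what the robot applies.
- shell_a: bystander: copper half shell, 70 mm across, 35 mm high, dome up, near the robot on its right; origin under its centre
- shell_b: bystander: a second such copper half shell, near the robot on its left
- wrench: bystander: steel wrench 180 mm long lying on the left side of the table
- flange: bystander: dark steel ring 90 mm across, 14 mm high, on the right side
- spray: bystander: yellow spray can, 60 mm across, 170 mm high, on the right side; origin under its centre
- pipe: bystander: steel tube stub, 60 mm across, 70 mm high, standing on the left side; origin under its centre
- magnet: bystander: red square welding magnet, 80 by 80 by 20 mm, on the right side near the robot
Things that resemble listed ones, but are neither listed nor needed, are in the scene too. Of the things like the ball, leave any that is green; of the rest the larger one is meant.

How it is judged:
By the outcome, as a careful person would: the job done as asked, in the order asked, and still so for the second after the job is handed in, with the robot touching nothing.
It also fails if it takes over 64 s, if anything falls off the work surface, if the arm or the gripper's body presses on something with over 40 N, if the wrist force passes 120 N, or if a joint passes its speed limit or range.

### The arm

A 7-joint arm with a two-finger parallel gripper is mounted at the origin on the work surface. World frame = base frame: x ahead of the robot, y to its left, z up, the work surface at z = 0. Lengths are in m, angles in rad, forces in N, time in s.
With the tool pointing down it reaches from about 0.4 to 0.9 m from the base axis. Payload 5.6 kg.
Tool frame: the origin (TCP) lies at the very end of the fingers, on their centre line; the grasp point (between the pads) lies 19 mm behind it; z points along the fingers, y is the direction in which the jaws open and shut (so a half turn about z gives the same grasp; the last joint's range is limited). The gripper opens to 92 mm and grips with 3 to 60 N. Pads are 20 mm wide; open, the fingers measure 128 mm over their backs; the gripper's body (75 mm by 189 mm) begins 69 mm behind the grasp point.
Start: joints at [1.228, 0.468, -0.012, 1.603, 0.006, 1.071, -0.056], TCP at [0.192, -0.621, 0.215] pointing down, gripper open.
Joint ranges: [-2.53, 2.53], [-0.31, 2.02], [-1.57, 1.55], [0.28, 2.44], [-1.29, 4.43], [0.15, 1.84], [-2.92, 2.92]. Speed limits (rad/s): [2.57, 2.57, 3.14, 3.14, 3.14, 3.14, 3.14].

### API

Orientations are given as a unit quaternion [w, x, y, z].
In Python, from cell import r gives the robot as it stands.
- The arm moves only by the tool apply_moves, never from a script. Its arguments are lists of equal length, an entry for each row: "slide": the shift along the tool's x, y, z in m, a list of three; "twist": the turn about the tool's z in degrees. In form: {"slide": [[dx, dy, dz], ...], "twist": [twist, ...]}. A call has 1 to 8 rows; each row is the pose to reach, as a shift and turn from the pose commanded when the call began, along the tool's axes at that moment; what a row does not reach only later rows make up. A row lasts 1/12 s, in which the tool goes at most 41.7 mm and 7.16 degrees, less where a joint would pass 70% of its speed; a pose out of reach is approached as far as the arm can. A call with a gripper value outside its range is refused whole. "grip" is the gripper's target within -1 to 1 (shut at 1, half-way at 0, fully open at -1), set as the call begins (left out, the last holds). The fingers move at their own pace and stop on an object; "squeeze" is the grip in N (left out, the last holds). Time passes only in rows, so rows that repeat a pose let the fingers close. It gives the time, the measured TCP pose, the force and the opening at its end, in the units of the state.
- r.read_state(): the state, without advancing time (a new reading comes with each control period).
- r.read_camera(name): name is "scene" or "side" or "wrist"; returns a dict with "image" (420x560x3 uint8, red, green, blue), "camera_matrix" (3x3 intrinsics, pixels), "cam_to_world" (4x4, takes a point from camera to world coordinates). Camera axes: x right, y down, z forward; pixel columns grow to the right and rows downward; lengths in m; the calibration is good to about 2 mm. A picture is of the moment at which its call begins. There is no depth.
- r.close_job(): hands the job in, once; it reports no verdict.
The state is a dict: "time": time; "joint_positions": joint angles; "joint_velocities": joint speeds; "effort": joint torques, N m; "ee_pos": TCP position; "eef_rot": TCP orientation; "wrist_force": force on the tool from outside, world axes, zero at the start; "torque": the same for the moment, N m; "gripper_width": opening from 0.0 (shut) to 1.0 (fully open).
Only numpy, scipy, OpenCV 4.12 (cv2) and the standard library are available. Lean on these libraries where they do the work, as an engineer would, in place of code of your own. Each camera call takes 0.05 s, during which the arm holds its last target. There are 200 camera calls.

## Working session

There is one attempt and no reset: what is moved stays moved. The work goes in short steps, Python scripts to look and compute and a tool call to move; the robot and the scene stay as the last step left them, time stands still between calls to the robot, and variables do not carry over. Pictures are saved under pics/ and viewed, about 8 in all and at most 12, crops included, and the job is handed in when it is done.

Besides the shell and the picture viewer there is one more tool, called after ">>>" as name(argument=value, ...) on one line, values as JSON. apply_moves: Moves the arm, as the interface text tells. Its arguments: {"type":"object","properties":{"slide":{"type":"array","items":{"type":"array","items":{"type":"number"}}},"twist":{"type":"array","items":{"type":"number"}},"grip":{"type":"number"},"squeeze":{"type":"number"}},"required":["slide","twist"]}

```bash
ls; mkdir -p pics; python3 - <<'E'
from cell import r
import cv2,numpy as np
for n in("scene","side"):
    c=r.read_camera(n); cv2.imwrite(f"pics/{n}0.png",c["image"][:,:,::-1]); np.savez(f"pics/{n}0.npz",**c)
    print(n,c["camera_matrix"].tolist(),c["cam_to_world"].round(4).tolist())
s=r.read_state();print(s)
E
```

```text
pics
scene [[469.3780927730942, 0.0, 275.1574971984186], [0.0, 469.3780927730942, 215.0115677523631], [0.0, 0.0, 1.0]] [[0.3746, 0.7619, -0.5284, 1.1486], [0.9271, -0.3145, 0.2037, -0.2853], [-0.011, -0.5662, -0.8242, 1.1484], [0.0, 0.0, 0.0, 1.0]]
side [[471.7852666466099, 0.0, 279.11156855700835], [0.0, 471.7852666466099, 206.5921946665594], [0.0, 0.0, 1.0]] [[-0.9952, -0.0723, 0.0653, 0.3492], [-0.0972, 0.7759, -0.6233, 0.921], [-0.0056, -0.6267, -0.7792, 1.2106], [0.0, 0.0, 0.0, 1.0]]
{'time': 0.1, 'joint_positions': array([ 1.22800335,  0.46830472, -0.01157976,  1.60352994,  0.00597698,
        1.07139383, -0.05628299]), 'joint_velocities': array([-3.43582463e-04, -2.98842901e-03,  6.72028887e-04, -2.39195241e-03,
        5.24041718e-04, -1.35866718e-05, -5.05453094e-04]), 'effort': array([ 1.22190511e-03, -5.21649027e+01, -1.22059588e-02, -2.44366264e+01,
       -5.67003933e-02,  1.40568148e-02,  7.93778918e-05]), 'ee_pos': array([ 0.19173229, -0.62052819,  0.21372611]), 'eef_rot': array([-7.82120415e-04,  9.88792128e-01,  1.49296639e-01, -1.71568308e-04]), 'wrist_force': array([0.51054194, 0.25144987, 0.40815562]), 'torque': array([-0.02672363,  0.00455478, -0.00396267]), 'gripper_width': 0.9996082661434647}
```

View pics/scene0.png

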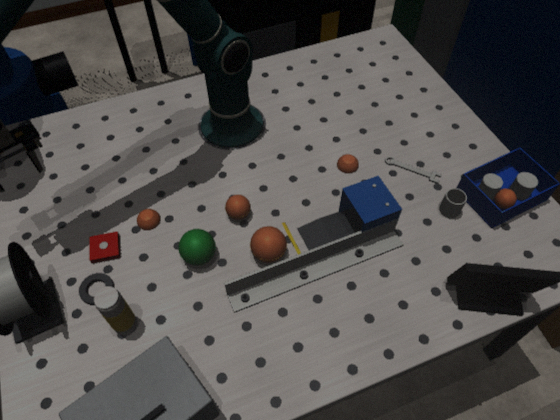

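View pics/side0.png

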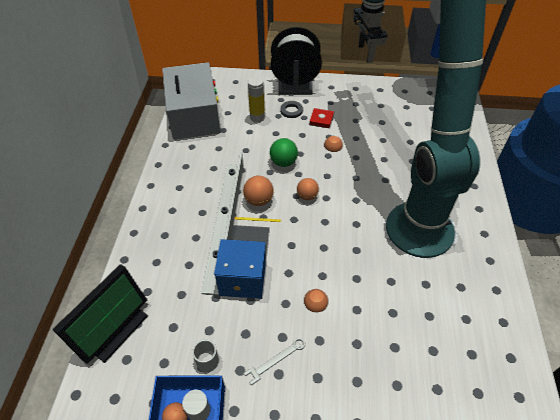

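Ball candidates in the scene view are the large copper ball (268,244), a smaller copper ball (238,207), a green ball (198,247), and domes/shells at (149,218) and (348,163). There is also one in the blue tray (507,198). By the description I choose the large copper one at (268,244), which is (258,190) in the side view. I'll check it in a close crop.

```bash
cat > h.py <<'E'
import numpy as np,cv2
def load(n): return dict(np.load(f"pics/{n}.npz"))
def ray(c,p):
    K=c["camera_matrix"];T=c["cam_to_world"]
    d=T[:3,:3]@np.linalg.solve(K,[p[0],p[1],1.]);return T[:3,3],d/np.linalg.norm(d)
def onz(c,p,z):
    o,d=ray(c,p);return o+d*(z-o[2])/d[2]
def tri(c1,p1,c2,p2):
    o,d=ray(c1,p1);q,e=ray(c2,p2)
    s,t=np.linalg.lstsq(np.c_[d,-e],q-o,rcond=None)[0]
    a,b=o+d*s,q+e*t;return (a+b)/2,np.linalg.norm(a-b)
def proj(c,P):
    T=c["cam_to_world"];v=c["camera_matrix"]@(T[:3,:3].T@(np.asarray(P)-T[:3,3]));return v[:2]/v[2]
E
python3 - <<'E'
from h import *
S=load("scene0");D=load("side0")
def blobs(c,lo,hi,name,amin=40):
    m=cv2.inRange(cv2.cvtColor(c["image"],cv2.COLOR_RGB2HSV),lo,hi)
    cs,_=cv2.findContours(m,cv2.RETR_EXTERNAL,cv2.CHAIN_APPROX_NONE)
    out=[]
    for k in cs:
        a=cv2.contourArea(k)
        if a>amin and len(k)>5:
            e=cv2.minAreaRect(k);out.append((a,k));print(name,round(a),np.round(cv2.boxPoints(e),1).tolist(),np.round(cv2.minEnclosingCircle(k)[0],1),round(cv2.minEnclosingCircle(k)[1],1))
for n,c in(("scene",S),("side",D)):
    blobs(c,(3,110,60),(16,255,255),n+" orange",150)
    blobs(c,(22,120,90),(34,255,255),n+" yellow",30)
    blobs(c,(100,120,50),(125,255,255),n+" blue",300)
a=cv2.resize(S["image"][150:312,212:416],None,fx=3.8,fy=3.6,interpolation=cv2.INTER_CUBIC)
cv2.imwrite("pics/crop1.png",a[:,:,::-1])
a=cv2.resize(D["image"][145:305,195:295],None,fx=3.75,fy=3.75,interpolation=cv2.INTER_CUBIC)
cv2.imwrite("pics/crop2.png",a[:,:,::-1])
E
```

```text
scene orange 766 [[251.0, 227.0], [284.0, 227.0], [284.0, 256.0], [251.0, 256.0]] [267.5 243. ] 17.6
scene orange 291 [[137.0, 209.0], [158.0, 209.0], [158.0, 227.0], [137.0, 227.0]] [148. 219.] 11.2
scene orange 333 [[222.0, 205.0], [237.0, 190.0], [251.5, 204.5], [236.5, 219.5]] [237.  205.5] 11.5
scene orange 218 [[497.0, 189.0], [516.0, 189.0], [516.0, 204.0], [497.0, 204.0]] [506.5 196. ] 9.7
scene orange 240 [[337.0, 155.0], [357.0, 155.0], [357.0, 170.0], [337.0, 170.0]] [347.1 163.5] 10.2
scene yellow 72 [[281.6000061035156, 223.1999969482422], [284.29998779296875, 221.8000030517578], [300.29998779296875, 252.3000030517578], [297.6000061035156, 253.6999969482422]] [290.5 238. ] 17.2
scene blue 1500 [[341.8999938964844, 188.6999969482422], [374.3999938964844, 167.60000610351562], [401.1000061035156, 208.6999969482422], [368.6000061035156, 229.6999969482422]] [371.5 198.5] 30.4
scene blue 3232 [[463.79998779296875, 173.60000610351562], [536.2000122070312, 137.39999389648438], [559.4000244140625, 183.8000030517578], [487.0, 220.0]] [511.5 178.5] 47.7
side orange 298 [[162.0, 403
[... 1121 characters left out ...]
389648438, 219.0], [235.0, 216.3000030517578], [280.1000061035156, 218.8000030517578], [280.0, 221.60000610351562]] [257.5 219. ] 22.6
side blue 1954 [[149.0, 376.0], [224.0, 376.0], [224.0, 419.0], [149.0, 419.0]] [185.  397.5] 41.9
side blue 2345 [[212.5, 294.70001220703125], [216.39999389648438, 238.3000030517578], [265.70001220703125, 241.6999969482422], [261.79998779296875, 298.1000061035156]] [241.1 268.1] 35.4
side blue 810 [[501.1000061035156, 132.8000030517578], [529.0, 116.30000305175781], [566.4000244140625, 179.6999969482422], [538.4000244140625, 196.10000610351562]] [539.9 152.6] 36.8
side blue 453 [[541.0, 85.0], [559.0, 85.0], [559.0, 124.0], [541.0, 124.0]] [558.  104.5] 19.5
```

View pics/crop1.png

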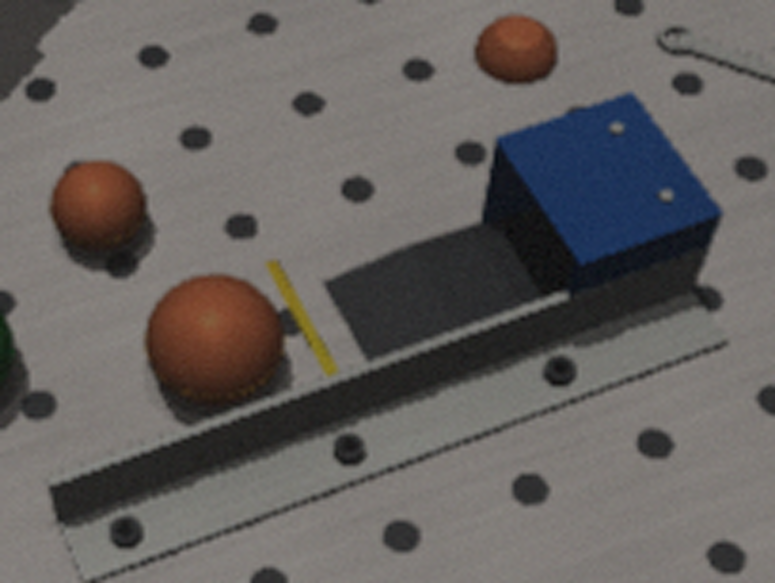

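View pics/crop2.png

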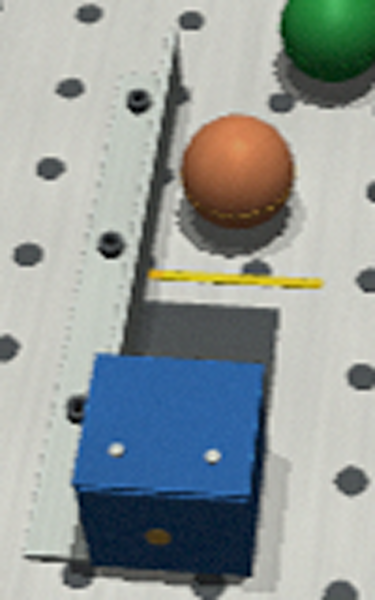

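```bash
cat > m.py <<'E'
from h import *
S=load("scene0");D=load("side0")
# cam, pixel, fixture xyz (mm)
P=[(S,(283.8,222.8),(150,100,0)),(D,(280.9,220.7),(150,100,0)),(D,(235,218.1),(150,0,0)),
(S,(297.8,229.2),(175,116,0)),(D,(269.1,227.7),(175,116,0)),
(S,(403.3,245.3),(430,-58,4)),(D,(201.7,293.5),(430,-58,4)),(S,(234.4,311.1),(-80,-58,4)),
(S,(342.8,189.4),(315,116,117)),(D,(265.7,242.3),(315,116,117)),(S,(378.3,176.4),(432,116,117)),(D,(261.7,277.5),(432,116,117)),
(S,(401.5,208.9),(432,-4,117)),(S,(364.6,222.8),(315,-4,117)),(D,(220.9,239.1),(315,-4,117)),(D,(215,274.9),(432,-4,117)),
(S,(225.2,285.3),(-80,0,70))]
W=np.array([onz(c,p,f[2]/1e3)[:2] for c,p,f in P]);F=np.array([f[:2] for *_,f in P])/1e3
w0,f0=W.mean(0),F.mean(0);H=(F-f0).T@(W-w0);th=np.arctan2(H[0,1]-H[1,0],H[0,0]+H[1,1])
R=np.array([[np.cos(th),-np.sin(th)],[np.sin(th),np.cos(th)]]);o=w0-R@f0
if __name__=="__main__":
    print("origin",o,"theta deg",np.degrees(th))
    for i,(c,p,f) in enumerate(P):print("SD"[c is D],f,((W[i]-o)@R*1e3-f[:2]).round(1))
    b,g=tri(S,(268.7,244.4),D,(258.5,190.7));print("ball",b,g,"fix",(b[:2]-o)@R*1e3)
    for n,a,e,z in(("small",(237,207),(307.8,189),None),("green",(198,247),(284,152),None)):
        q,g=tri(S,a,D,e);print(n,q,g,(q[:2]-o)@R*1e3)
E
python3 m.py
```

```text
origin [ 0.58702026 -0.13757907] theta deg 90.31382903767087
S (150, 100, 0) [-0.1 38.5]
D (150, 100, 0) [-1.6 47. ]
D (150, 0, 0) [ 0.9 -1.7]
S (175, 116, 0) [  3.7 -13.7]
D (175, 116, 0) [ 4.5 -3.9]
S (430, -58, 4) [ 0.2 -6.4]
D (430, -58, 4) [1.3 2.9]
S (-80, -58, 4) [ 3.5 -9.7]
S (315, 116, 117) [-2.2 -9.7]
D (315, 116, 117) [0.8 3.5]
S (432, 116, 117) [-6.2 -7.1]
D (432, 116, 117) [-2.8  5.3]
S (432, -4, 117) [-4.4 -9.4]
S (315, -4, 117) [  0.2 -10.8]
D (315, -4, 117) [ 1.1 -3.6]
D (432, -4, 117) [0.3 0.3]
S (-80, 0, 70) [  0.9 -21.6]
ball [ 0.52241561 -0.0673468   0.04647741] 0.006674252882142477 fix [70.58507681 64.21899748]
small [ 0.36217481 -0.10280067  0.03237982] 0.0037613693593825832 [ 36.00943011 224.65158338]
green [ 0.45642968 -0.24937215  0.04809599] 0.008824716937707684 [-111.07611103  131.20095536]
```

Choice confirmed: the copper sphere in crop1 at (215,340) has a brass seam and is larger than the copper ball at (98,205). The fixture origin is near (0.587,-0.138) with x along world +y. The two views disagree by about 9 mm across the lane, so I'll refine with the wrist camera. I start moving now.

>>> apply_moves(slide=[[0.209,-0.188,0],[0.209,-0.188,0],[0.209,-0.188,0],[0.209,-0.188,0],[0.209,-0.188,0],[0.209,-0.188,0],[0.209,-0.188,0],[0.209,-0.188,0]], twist=[-43,-43,-43,-43,-43,-43,-43,-43], grip=0.13)

```text
time: 0.77
ee_pos: [0.3399, -0.3733, 0.2146]
eef_rot: [-0.001, 0.863, 0.506, 0.001]
wrist_force: [-0.1, -0.3, 1.3]
gripper_width: 0.447
```

>>> apply_moves(slide=[[0.282,0.005,0],[0.282,0.005,0],[0.282,0.005,0],[0.282,0.005,0],[0.282,0.005,0],[0.282,0.005,0],[0.282,0.005,0],[0.282,0.005,0]], twist=[0,0,0,0,0,0,0,0])

```text
time: 1.43
ee_pos: [0.4836, -0.131, 0.2148]
eef_rot: [-0.001, 0.863, 0.505, 0.002]
wrist_force: [-0.4, -0.4, -0.1]
gripper_width: 0.435
```

```bash
python3 - <<'E'
from cell import r
import cv2,numpy as np
for n in("wrist","scene","side"):
    c=r.read_camera(n); cv2.imwrite(f"pics/{n}1.png",c["image"][:,:,::-1]); np.savez(f"pics/{n}1.npz",**c)
    if n=="wrist":print(c["cam_to_world"].round(4).tolist())
s=r.read_state();print(s["time"],s["ee_pos"],s["eef_rot"],s["gripper_width"])
E
```

```text
[[0.8727, -0.468, -0.1393, 0.5226], [-0.4883, -0.8365, -0.2486, -0.0599], [-0.0002, 0.2849, -0.9585, 0.3875], [0.0, 0.0, 0.0, 1.0]]
1.5833 [ 0.48024984 -0.13829813  0.21415876] [-1.53307133e-04  8.65348336e-01  5.01170547e-01 -5.63256713e-04] 0.4379989111684966
```

View pics/wrist1.png

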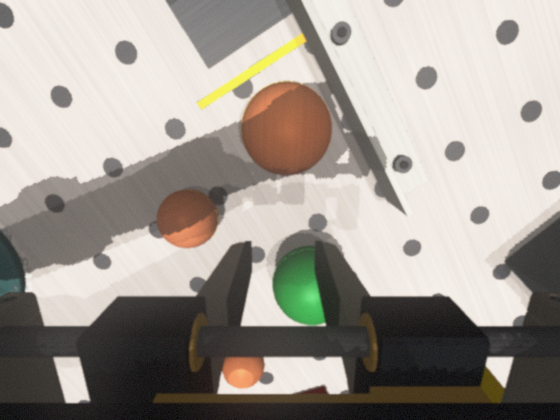

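```bash
python3 - <<'E'
from m import *
c=load("wrist1")
m=cv2.inRange(cv2.cvtColor(c["image"],cv2.COLOR_RGB2HSV),(3,110,60),(16,255,255))
for k in cv2.findContours(m,0,cv2.CHAIN_APPROX_NONE)[0]:
    if cv2.contourArea(k)>2000: e=cv2.fitEllipse(k);print(e)
f=lambda q:((q[:2]-o)@R*1e3).round(1)
for n,p,z in(("ball",(287,128),.05),("small",(187,218),.034),("mk out",(200,105),0),("mk in",(304,39),0),("ramp out",(209,67),0)):
    q=onz(c,p,z);print(n,q.round(4),f(q))
a=cv2.resize(c["image"][0:230,190:430],None,fx=3.3,fy=2.6,interpolation=cv2.INTER_CUBIC)
cv2.imwrite("pics/crop3.png",a[:,:,::-1])
# TCP seen in each view? predicted pixels
for n in("scene1","side1"):
    print(n,proj(load(n),[.4802,-.1383,.2142]))
a=load("scene1")["image"][60:300,150:350];b=load("side1")["image"][60:300,200:360]
cv2.imwrite("pics/crop4.png",cv2.resize(np.hstack([a,b]),None,fx=2.2,fy=2.4)[:,:,::-1])
E
```

```text
((186.8234100341797, 218.47206115722656), (56.07210922241211, 57.63446807861328), 97.31868743896484)
((286.0779724121094, 127.23063659667969), (87.93353271484375, 89.8814926147461), 1.5581648349761963)
ball [ 0.5235 -0.0674  0.05  ] [70.5 63.1]
small [ 0.3592 -0.1022  0.034 ] [ 36.7 227.7]
mk out [0.4423 0.0087 0.    ] [147.1 144. ]
mk in [0.5901 0.01   0.    ] [147.6  -3.9]
ramp out [0.4759 0.0395 0.    ] [177.7 110.1]
scene1 [232.93656354 204.21792221]
side1 [271.98891003 139.04716952]
```

View pics/crop3.png

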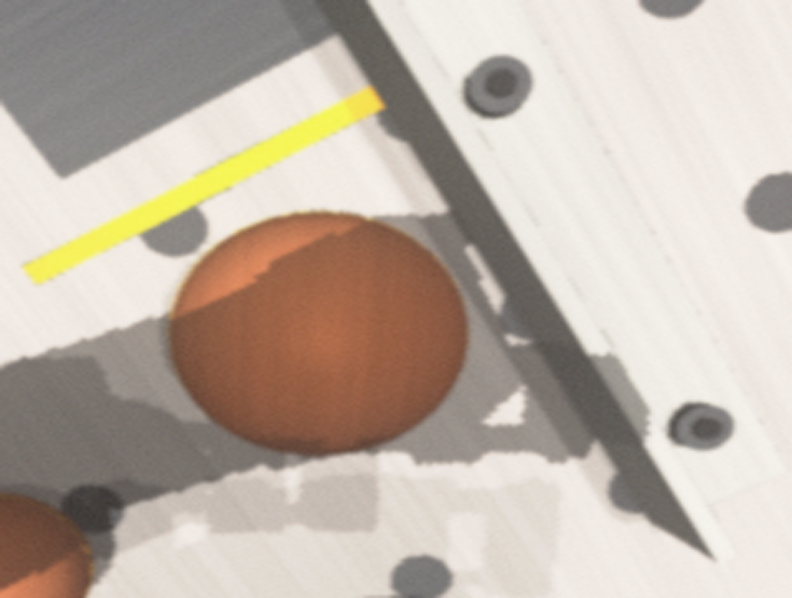

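View pics/crop4.png

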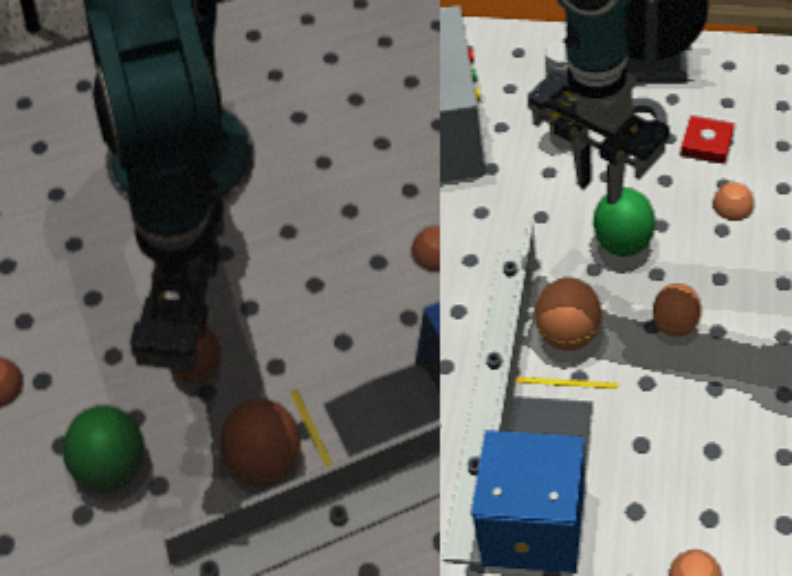

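```bash
python3 - <<'E'
from m import *
c=load("wrist1");d=load("side1")
f=lambda q:((q[:2]-o)@R*1e3).round(1)
for n,p,z in(("mkin",(378,95),0),("bot near",(630,500),0),("top near",(713,558),.07),("top far",(370,0),.07),("top mid",(545,285),.07),("bot mid",(450,213),0),("ball",(319,332),.05)):
    q=onz(c,(190+p[0]/3.3,p[1]/2.6),z);print(n,q.round(4),f(q))
for n,p,z in(("D fence top near",(532,225),.07),("D ball",(568,313),.05),("mk in",(518,379),0)):
    q=onz(d,(200+(p[0]-440)/2.2,60+p[1]/2.4),z);print(n,q.round(4),f(q))
E
```

```text
mkin [0.5919 0.012  0.    ] [149.5  -5.7]
bot near [ 0.5941 -0.2044  0.    ] [-66.9  -6.7]
top near [ 0.5956 -0.2162  0.07  ] [-78.7  -8.2]
top far [0.5916 0.0268 0.07  ] [164.4  -5.5]
top mid [ 0.5934 -0.0853  0.07  ] [52.3 -6.7]
bot mid [ 0.592  -0.0446  0.    ] [93.  -5.5]
ball [ 0.5234 -0.067   0.05  ] [71.  63.3]
D fence top near [ 0.5939 -0.2099  0.07  ] [-72.3  -6.5]
D ball [ 0.5206 -0.0682  0.05  ] [69.8 66. ]
mk in [0.5866 0.0125 0.    ] [150.   -0.4]
```

The wrist and side views agree with the finger position, while the scene camera is about 9 mm off. I'll use the fence face at world x ≈ 0.592 − 0.015·y and the ball at (0.523,−0.067), about 70 mm from the face. That is 20 mm clear, as described. Descending behind it.

>>> apply_moves(slide=[[0,0,0.04],[0,0,0.08],[0,0,0.12],[0,0,0.16],[0,0,0.17],[0,0,0.17],[0.008,0,0.17],[0.014,0,0.17]], twist=[0,0,0,0,0,0,0,0])

```text
time: 2.25
ee_pos: [0.4896, -0.1258, 0.0467]
eef_rot: [0.001, 0.866, 0.501, 0.001]
wrist_force: [0.3, 0.6, 1.0]
gripper_width: 0.436
```

```bash
cat > st.py <<'E'
from cell import r
import numpy as np
s=r.read_state();n=s["eef_rot"];print(s["time"],s["ee_pos"].round(4),"yaw",np.degrees(2*np.arctan2(n[2],n[1])).round(2),s["wrist_force"].round(2),s["gripper_width"])
E
python3 st.py
```

```text
2.25 [ 0.4896 -0.1258  0.0467] yaw 60.09 [0.26 0.63 0.99] 0.43600304939380524
```

>>> apply_moves(slide=[[0.005,0,0],[0.01,0,0],[0.015,0,0],[0.02,0,0],[0.025,0,0],[0.03,0,0],[0.035,0,0],[0.04,0,0]], twist=[0,0,0,0,0,0,0,0])

```text
time: 2.92
ee_pos: [0.5077, -0.0902, 0.0445]
eef_rot: [-0.0, 0.865, 0.501, -0.0]
wrist_force: [-0.1, 0.1, 0.3]
gripper_width: 0.431
```

```bash
python3 st.py; python3 - <<'E'
from m import *
from cell import r
c=r.read_camera("wrist");np.savez("pics/wrist2.npz",**c);cv2.imwrite("pics/wrist2.png",c["image"][:,:,::-1])
m=cv2.inRange(cv2.cvtColor(c["image"],cv2.COLOR_RGB2HSV),(3,110,50),(16,255,255))
for k in cv2.findContours(m,0,cv2.CHAIN_APPROX_NONE)[0]:
    if cv2.contourArea(k)>1500: e=cv2.minEnclosingCircle(k);print(e,onz(c,e[0],.05))
E
```

```text
2.9167 [ 0.5077 -0.0902  0.0445] yaw 60.18 [-0.15  0.11  0.34] 0.4308174347948099
((278.21624755859375, 164.13035583496094), 93.49219512939453) [ 0.53368183 -0.03794014  0.05      ]
```

>>> apply_moves(slide=[[0.005,0,0],[0.009,0,0],[0.013,-0.001,0],[0.018,-0.004,0],[0.023,-0.007,0],[0.028,-0.01,0],[0.033,-0.013,0],[0.038,-0.016,0]], twist=[0,0,0,0,0,0,0,0])

```text
time: 3.63
ee_pos: [0.5125, -0.049, 0.0446]
eef_rot: [-0.0, 0.865, 0.501, -0.0]
wrist_force: [-0.5, -0.2, -0.4]
gripper_width: 0.432
```

```bash
cat > look.py <<'E'
import sys
from m import *
from cell import r
s=r.read_state();n=s["eef_rot"];yaw=2*np.arctan2(n[2],n[1])
print(round(s["time"],2),s["ee_pos"].round(4),"yaw",np.degrees(yaw).round(2),"F",s["wrist_force"].round(2),round(s["gripper_width"],3))
c=r.read_camera("wrist");m=cv2.inRange(cv2.cvtColor(c["image"],cv2.COLOR_RGB2HSV),(3,110,50),(16,255,255))
k=max(cv2.findContours(m,0,cv2.CHAIN_APPROX_NONE)[0],key=cv2.contourArea);e=cv2.minEnclosingCircle(k)
cv2.imwrite(f"pics/{sys.argv[1]}.png",c["image"][:,:,::-1])
b=onz(c,e[0],.05);print("ball",e,b.round(4),"fixx",(b[1]+.1375).round(4),"gap to fence",(.5918-.015*b[1]-.05-b[0]).round(4))
d=b[:2]-s["ee_pos"][:2];print("rel tool",d@[np.cos(yaw),np.sin(yaw)],d@[np.sin(yaw),-np.cos(yaw)])
E
python3 look.py w3
```

```text
3.63 [ 0.5125 -0.049   0.0446] yaw 60.19 F [-0.54 -0.21 -0.43] 0.432
ball ((284.3518371582031, 164.5018768310547), 92.90536499023438) [0.5413 0.0013 0.05  ] fixx 0.1388 gap to fence 0.0005
rel tool 0.058027445796829266 -3.940181004181134e-06
```

>>> apply_moves(slide=[[0.006,-0.0035,0],[0.012,-0.007,0],[0.018,-0.0105,0],[0.024,-0.014,0],[0.03,-0.0175,0],[0.036,-0.021,0],[0.042,-0.0245,0],[0.048,-0.028,0]], twist=[0,0,0,0,0,0,0,0])

```text
time: 4.35
ee_pos: [0.5122, 0.0062, 0.0446]
eef_rot: [0.0, 0.865, 0.501, -0.0]
wrist_force: [-0.3, -1.4, 0.6]
gripper_width: 0.437
```

```bash
python3 look.py w4
```

```text
4.35 [0.5122 0.0062 0.0446] yaw 60.16 F [-0.33 -1.41  0.58] 0.437
ball ((284.6698913574219, 165.96629333496094), 95.23785400390625) [0.5408 0.0557 0.05  ] fixx 0.1932 gap to fence 0.0002
rel tool 0.057173193572046734 0.00017875276139042172
```

>>> apply_moves(slide=[[0.006,-0.0035,0],[0.012,-0.007,0],[0.018,-0.0105,0],[0.024,-0.014,0],[0.029,-0.017,0],[0.034,-0.02,0],[0.038,-0.0225,0],[0.042,-0.025,0]], twist=[0,0,0,0,0,0,0,0])

```text
time: 5.07
ee_pos: [0.5113, 0.0552, 0.0445]
eef_rot: [-0.0, 0.865, 0.501, -0.0]
wrist_force: [0.2, -1.3, 0.2]
gripper_width: 0.434
```

```bash
python3 look.py w5
```

```text
5.07 [0.5113 0.0552 0.0445] yaw 60.18 F [ 0.25 -1.28  0.17] 0.434
ball ((285.5, 168.0), 101.04093170166016) [0.5397 0.1035 0.05  ] fixx 0.241 gap to fence 0.0005
rel tool 0.056024534511885875 0.0006959379171042879
```

>>> apply_moves(slide=[[0.0035,-0.002,0],[0.007,-0.004,0],[0.01,-0.006,0],[0.0135,-0.008,0],[0.017,-0.01,0],[0.0205,-0.012,0],[0.024,-0.014,0],[0.027,-0.016,0]], twist=[0,0,0,0,0,0,0,0])

```text
time: 5.78
ee_pos: [0.5109, 0.0866, 0.0446]
eef_rot: [-0.0, 0.865, 0.501, 0.0]
wrist_force: [0.3, 0.3, 0.4]
gripper_width: 0.436
```

```bash
python3 look.py w6
```

```text
5.78 [0.5109 0.0866 0.0446] yaw 60.18 F [0.28 0.32 0.42] 0.436
ball ((245.30941772460938, 103.96636962890625), 103.4512939453125) [0.5377 0.1756 0.05  ] fixx 0.3131 gap to fence 0.0015
rel tool 0.09051235807320648 -0.021065457689269183
```

>>> apply_moves(slide=[[0,0,0],[0.004,0.004,0],[0.008,0.008,0],[0.012,0.012,0],[0.015,0.0165,0],[0.015,0.0165,0],[0.015,0.0165,0],[0.015,0.0165,0]], twist=[-5,-10,-15,-20,-24,-24,-24,-24], grip=1, squeeze=10)

```text
time: 6.5
ee_pos: [0.5323, 0.0907, 0.0444]
eef_rot: [-0.0, 0.743, 0.67, -0.0]
wrist_force: [0.0, -1.1, -0.3]
gripper_width: 0.003
```

```bash
python3 look.py w7
```

```text
6.5 [0.5323 0.0907 0.0444] yaw 84.06 F [ 0.04 -1.09 -0.28] 0.003
ball ((276.5, 114.5), 100.41175079345703) [0.5368 0.1761 0.05  ] fixx 0.3136 gap to fence 0.0023
rel tool 0.0854502869209231 -0.004276725414747515
```

View pics/w7.png

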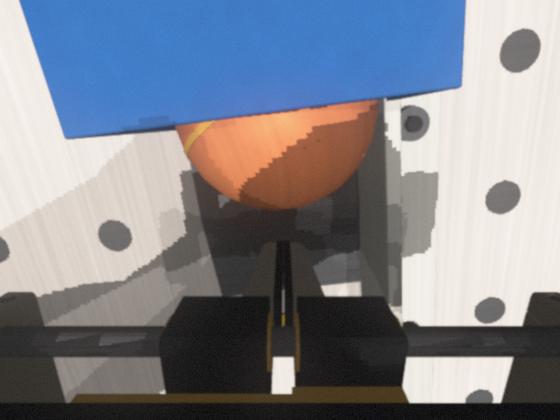

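The ball sits under the hood, its rear edge at pixel (277,210), close to the fence on the right. The closed fingers are behind it at (283,245). Now I approach slowly.

>>> apply_moves(slide=[[0.004,-0.0005,0],[0.008,-0.001,0],[0.012,-0.0014,0],[0.015,-0.0018,0],[0.017,-0.002,0],[0.019,-0.0023,0],[0.02,-0.0024,0],[0.02,-0.0024,0]], twist=[0,0,0,0,0,0,0,0])

```text
time: 7.22
ee_pos: [0.5323, 0.1113, 0.0445]
eef_rot: [-0.0, 0.742, 0.67, -0.0]
wrist_force: [-0.5, -1.5, 0.5]
gripper_width: 0.006
```

```bash
python3 look.py w8
```

```text
7.22 [0.5323 0.1113 0.0445] yaw 84.19 F [-0.47 -1.46  0.47] 0.006
ball ((283.5, 177.5), 92.2199478149414) [0.537 0.162 0.05 ] fixx 0.2995 gap to fence 0.0023
rel tool 0.05089301450561677 -0.0003916498261569454
```

>>> apply_moves(slide=[[0.001,0,0],[0.002,0,0],[0.003,-0.0003,0],[0.004,-0.0005,0],[0.004,-0.0005,0]], twist=[0,0,0,0,0])

```text
time: 7.68
ee_pos: [0.5322, 0.1153, 0.0446]
eef_rot: [-0.0, 0.742, 0.67, 0.0]
wrist_force: [0.8, 0.2, 0.0]
gripper_width: 0.008
```

>>> apply_moves(slide=[[0.001,0,0],[0.002,0,0],[0.003,-0.0003,0],[0.003,-0.0003,0]], twist=[0,0,0,0])

```text
time: 8.02
ee_pos: [0.5321, 0.1172, 0.0445]
eef_rot: [0.0, 0.742, 0.67, -0.001]
wrist_force: [-0.8, -3.4, 1.6]
gripper_width: 0.007
```

```bash
python3 look.py w9
```

```text
8.02 [0.5321 0.1172 0.0445] yaw 84.15 F [-0.79 -3.37  1.65] 0.007
ball ((284.5, 194.0), 90.17354583740234) [0.5365 0.158  0.05  ] fixx 0.2955 gap to fence 0.0029
rel tool 0.041107948328249204 0.00018682197037940763
```

View pics/w9.png

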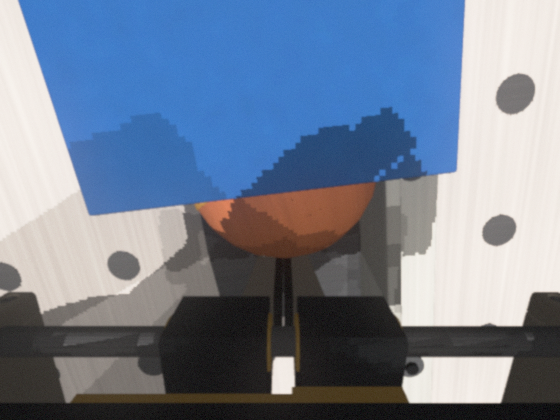

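Contact felt (−3.4 N at TCP y=0.117), with the fingers at the ball's rear (284,258). I press in 1 mm steps from here.

>>> apply_moves(slide=[[0.001,0,0],[0.001,0,0]], twist=[0,0])

```text
time: 8.23
ee_pos: [0.5322, 0.1173, 0.0444]
eef_rot: [0.001, 0.743, 0.67, -0.001]
wrist_force: [0.4, -5.7, 1.6]
gripper_width: 0.003
```

>>> apply_moves(slide=[[0.001,0,0],[0.001,0,0]], twist=[0,0])

```text
time: 8.4
ee_pos: [0.5323, 0.1173, 0.0444]
eef_rot: [0.001, 0.743, 0.67, -0.002]
wrist_force: [0.1, -7.7, 2.5]
gripper_width: 0.004
```

>>> apply_moves(slide=[[0.001,0,0],[0.001,0,0]], twist=[0,0])

```text
time: 8.57
ee_pos: [0.5324, 0.1174, 0.0444]
eef_rot: [0.001, 0.743, 0.669, -0.002]
wrist_force: [-1.0, -8.1, 2.8]
gripper_width: 0.005
```

>>> apply_moves(slide=[[0.001,0,0],[0.001,0,0]], twist=[0,0])

```text
time: 8.73
ee_pos: [0.5324, 0.1178, 0.0443]
eef_rot: [0.001, 0.743, 0.669, -0.003]
wrist_force: [-0.7, -10.3, 3.1]
gripper_width: 0.002
```

>>> apply_moves(slide=[[0.001,0,0],[0.001,0,0]], twist=[0,0])

```text
time: 8.9
ee_pos: [0.5325, 0.1185, 0.0443]
eef_rot: [0.002, 0.743, 0.669, -0.003]
wrist_force: [-1.0, -11.3, 3.5]
gripper_width: 0.006
```

>>> apply_moves(slide=[[0.001,0,0],[0.002,0,0],[0.002,0,0]], twist=[0,0,0])

```text
time: 9.15
ee_pos: [0.5326, 0.1198, 0.0441]
eef_rot: [0.002, 0.743, 0.669, -0.003]
wrist_force: [0.2, -12.4, 2.8]
gripper_width: 0.004
```

>>> apply_moves(slide=[[0.001,0,0],[0.002,0,0],[0.002,0,0]], twist=[0,0,0])

```text
time: 9.4
ee_pos: [0.5327, 0.1211, 0.044]
eef_rot: [0.002, 0.743, 0.669, -0.004]
wrist_force: [-0.4, -12.5, 2.7]
gripper_width: 0.007
```

>>> apply_moves(slide=[[0.001,0,0],[0.002,0,0],[0.003,0,0],[0.003,0,0]], twist=[0,0,0,0])

```text
time: 9.73
ee_pos: [0.5329, 0.123, 0.0438]
eef_rot: [0.002, 0.744, 0.669, -0.004]
wrist_force: [-0.8, -14.3, 2.8]
gripper_width: 0.006
```

>>> apply_moves(slide=[[0,0,0],[0,0,0],[0,0,0]], twist=[0,0,0])

```text
time: 9.98
ee_pos: [0.5329, 0.1231, 0.0438]
eef_rot: [0.002, 0.743, 0.669, -0.004]
wrist_force: [-0.2, -14.9, 2.1]
gripper_width: 0.004
```

>>> apply_moves(slide=[[0.001,0,0],[0.001,0,0],[0.001,0,0],[0.001,0,0],[0.001,0,0]], twist=[0,0,0,0,0])

```text
time: 10.4
ee_pos: [0.5329, 0.1237, 0.0437]
eef_rot: [0.002, 0.744, 0.669, -0.005]
wrist_force: [-0.3, -15.5, 2.1]
gripper_width: 0.005
```

>>> apply_moves(slide=[[-0.001,0,0],[-0.002,0,0],[-0.003,0,0],[-0.004,0,0],[-0.005,0,0],[-0.006,0,0],[-0.007,0,0],[-0.008,0,0]], twist=[0,0,0,0,0,0,0,0])

```text
time: 11.07
ee_pos: [0.5327, 0.1232, 0.0444]
eef_rot: [-0.0, 0.742, 0.67, 0.0]
wrist_force: [-0.5, -0.5, -0.8]
gripper_width: 0.003
```

>>> apply_moves(slide=[[-0.002,0,0],[-0.004,0,0],[-0.008,0,0],[-0.014,0.001,0],[-0.022,0.0025,0],[-0.03,0.0035,0],[-0.034,0.004,0],[-0.034,0.004,0]], twist=[0,0,0,0,0,0,0,0])

```text
time: 11.73
ee_pos: [0.5334, 0.0869, 0.0445]
eef_rot: [0.0, 0.743, 0.669, -0.0]
wrist_force: [0.7, -0.3, 0.1]
gripper_width: 0.002
```

```bash
python3 look.py w10; python3 - <<'E'
import cv2,numpy as np
from cell import r
a=cv2.imread("pics/w10.png");c=r.read_camera("side");cv2.imwrite("pics/fin.png",np.hstack([cv2.resize(a,(400,300)),cv2.resize(c["image"][:,:,::-1],(400,300))]))
E
```

```text
11.73 [0.5334 0.0869 0.0445] yaw 84.03 F [ 0.73 -0.27  0.11] 0.002
ball ((274.0, 103.0), 100.975341796875) [0.5374 0.1783 0.05  ] fixx 0.3158 gap to fence 0.0018
rel tool 0.09132088123057454 -0.005547415098911606
```

View pics/fin.png

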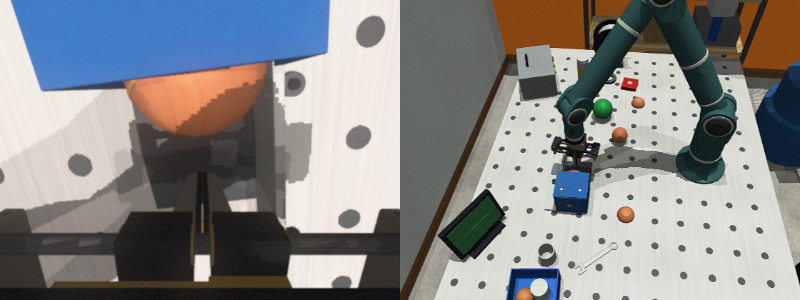

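The ball rests under the hood, its rear edge at (200,135) in the left half. The fingers are clear and the other objects look in place. I lift away and recheck.

>>> apply_moves(slide=[[0,0,-0.03],[0,0,-0.06],[0,0,-0.09],[0,0,-0.12],[0,0,-0.12],[0,0,-0.12],[0,0,-0.12],[0,0,-0.12]], twist=[0,0,0,0,0,0,0,0])

```text
time: 12.5
ee_pos: [0.5323, 0.0887, 0.1633]
eef_rot: [-0.001, 0.742, 0.67, -0.001]
wrist_force: [0.5, -0.5, -0.3]
gripper_width: 0.009
```

```bash
python3 - <<'E'
from m import *
from cell import r
def circ(c,mn):
    m=cv2.inRange(cv2.cvtColor(c["image"],cv2.COLOR_RGB2HSV),(3,110,50),(16,255,255))
    return [(cv2.boundingRect(k)) for k in cv2.findContours(m,0,2)[0] if cv2.contourArea(k)>mn]
c=r.read_camera("wrist");a=circ(c,500)
for b in a:print(b,"rear edge",onz(c,(b[0]+b[2]/2,b[1]+b[3]),.055).round(4))
for i in range(8): c=r.read_camera("wrist")
print(circ(c,500))
d=r.read_camera("side");print("side now",[b for b in circ(d,150) if b[1]>100],"was",[b for b in circ(D,150) if b[1]>100])
s=r.read_state();print(s["time"],s["ee_pos"],s["wrist_force"])
E
```

```text
(133, 357, 41, 46) rear edge [ 0.3443 -0.15    0.055 ]
(227, 111, 104, 52) rear edge [0.532  0.1326 0.055 ]
(1, 0, 81, 64) rear edge [0.3346 0.239  0.055 ]
[(127, 357, 42, 47), (226, 111, 104, 52), (0, 0, 82, 65)]
side now [(162, 403, 25, 17), (304, 289, 24, 23), (297, 178, 21, 22), (324, 136, 18, 16)] was [(162, 403, 25, 17), (304, 289, 24, 23), (297, 178, 21, 22), (243, 176, 30, 30), (324, 136, 18, 16)]
13.0 [0.53324259 0.08877117 0.16443185] [-0.12436444  0.38335442 -0.13436805]
```

```bash
python3 -c "from cell import r;print(r.close_job())"
```

```text
the job is handed in; nothing more can be done
None
```

The ball is home against the buffer under the hood, and I handed the job in at about 13 s of the 64 s allowed.

- **Path:** I chose the larger copper ball and brought it to the fence before the yellow mark, at about x = 105–139 mm. I then pushed it along the fence and over the ramp; from the crest it rolled to the buffer by itself. Measured gaps to the fence were about 0.2–3 mm, within what the cameras can resolve. The larger ones, from 1.5 mm up, came after the crest, with the ball partly hidden by the hood.
- **Pressing:** I pushed with closed fingers in small steps of 1–3 mm. The buffer gave way near TCP y = 0.1175 and went in about 6 mm. The wrist force peaked at about 15.5 N, which I put at 12.5–15.5 N on the buffer after ball friction. It stayed at or above 14.3 N for about 0.7 s.
- **Last checks:** After the arm lifted clear, the ball stayed still for 0.4 s. Its rear edge was at y = 0.133, against 0.134 expected from the final press. The other copper-coloured objects in the side view had not moved by a pixel. The remaining objects I judged only from the small final picture, where they looked in place.
- **Disagreement:** The scene camera differed from the side and wrist views by about 9 mm across the lane, so I relied on the wrist and side views. The buffer force is inferred from wrist force and travel, not measured directly.

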